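# Raise and bolt the forming machine's guard

## Robot

A 6-joint arm with a two-finger parallel gripper is mounted at the origin on the work surface. World frame = base frame: x ahead of the robot, y to its left, z up, the work surface at z = 0. Lengths are in m, angles in rad, forces in N, time in s.
With the tool pointing down it reaches from about 0.3 to 0.875 m from the base axis. Payload 6.4 kg.
Tool frame: the origin (TCP) lies midway between the tips of the shut fingers; the grasp point (between the pads) lies 19 mm behind it; z points along the fingers, y is the line along which they close (so a half turn about z gives the same grasp; the last joint's range is limited). The gripper opens to 85 mm and grips with 20 to 120 N. Pads are 22 mm wide; open, the fingers measure 114 mm over their backs; the gripper's body (76 mm by 85 mm) begins 54 mm behind the grasp point. The pads swing forward as they close: fully open they stand 13 mm farther back than shut.
Start: joints at [-1.405, 0.181, 1.607, -0, 1.354, -0.206], TCP at [0.209, -0.536, 0.231] pointing down, gripper open.
Joint ranges: [-2.99, 2.99], [-0.89, 2.07], [0.3, 2.58], [-1.14, 4.28], [0, 2.63], [-3.12, 3.12]. Speed limits (rad/s): [2.57, 2.57, 3.01, 3.14, 3.14, 3.14].

## Interface

Orientations are given as a unit quaternion [w, x, y, z].
In Python, from bench import sensors, vision, ctrl gives the robot as it stands.
- The arm moves only by the tool carry_out, never from a script. Its argument "deltas" is text: rows parted by semicolons, each of 7 numbers parted by spaces: the shift along the tool's x, y, z in mm, then the turn, a rotation vector about the tool's x, y, z in rad, then the closure, from 0 (fully open) to 1 (shut). In form: tx ty tz ax ay az claw; .... A call has 1 to 12 rows; each row is the pose to reach, as a shift and turn from the pose commanded when the call began, along the tool's axes at that moment; what a row does not reach only later rows make up. A row lasts 1/8 s, in which the tool goes at most 62.5 mm and 10.7 degrees, less where a joint would pass 70% of its speed; a pose out of reach is approached as far as the arm can. A call with a gripper value outside its range is refused whole. The fingers move at their own pace and stop on an object; the grip force is fixed at half the most. Time passes only in rows, so rows that repeat a pose let the fingers close. It gives the time, the measured TCP pose, the force, the opening and the grip force at its end, in the units of the state.
- sensors.get_obs(): the state, without advancing time (a new reading comes with each control period).
- vision.camera(name): name is "side" or "top"; returns the picture (384x512x3 uint8, blue, green, red); there is no depth.
- vision.camera_model(name): a dict with "K" (3x3 intrinsics, pixels), "k1" (the pictures are not rectified: a ray, as slopes to the right and down, at radius r is drawn at 1 + k1 r^2 times it, then the intrinsics apply), "extrinsics" (4x4, takes a point from world to camera coordinates). Camera axes: x right, y down, z forward; pixel columns grow to the right and rows downward; lengths in m; the calibration is good to about 2 mm. A picture is of the moment at which its call begins. camera_model takes no time and is no camera call.
- ctrl.hand_in(): hands the job in; it is judged then, once.
The state is a dict: "time_s": time; "q": joint angles; "dq": joint speeds; "joint_efforts": joint torques, N m; "eef_pos": TCP position; "eef_rot": TCP orientation; "wrist_force": force on the tool from outside, world axes, zero at the start; "torque": the same for the moment, N m; "opening": opening from 0.0 (shut) to 1.0 (fully open); "grasp_force": force on a finger pad.
Only numpy, scipy, OpenCV 4.12 (cv2) and the standard library are available. Lean on these libraries where they do the work, as an engineer would, in place of code of your own. Each camera call takes 0.05 s, during which the arm holds its last target. There are 200 camera calls.

## Task

Open the forming machine for cleaning: push up under the lip of its balanced clear guard until the guard's rail presses firmly but gently (about 7 newtons, never above 13) against the rubber buffer at the height mark. Then gently push the sliding bolt fully home beneath the rail so the guard cannot drop, and let go of everything, leaving the other things on the table undisturbed.

Things in the scene. Friction and masses are not known exactly. Their poses are not given: they have to be found in the camera images.
- machine: Forming machine, fixed: an open white plastic frame. Origin on the table below the middle of the guard's rail; x points into the machine, away from the robot, y left, z up. Two upright plates, 22 mm thick and 460 mm high, stand at y = -155 and +155 mm, from x = 20 mm backwards. The space in front (x below -10 mm) is free down to the table, apart from height_block
- guard: The guard: a clear upright sheet 285 mm wide, 200 mm high, above a steel rail 20 x 430 x 20 mm (x, y, z). Origin at the centre of the rail's underside, axes as the machine. It slides straight up only, its origin from 130 to 320 mm above the table. Spring balanced, it stays where it is left; 5 to 8 N upward move it slowly up
- lift_lip (a point): Middle of the underside of the guard's lift lip: a steel flange 4 mm thick, 220 mm wide along y, rising at 45 degrees from the rail's bottom front edge towards the robot. In the guard's frame the underside runs from (x, z) = (-10, 0) to (-40, 30) mm; this point is halfway. Fingers tilted 45 degrees, pointing down and into the machine, lie flat under it and push the guard up
- guard_rail_top (a point): Centre of the top face of the guard's rail, 20 mm above the guard's origin, axes as the machine. The end of this face, 195 mm to the side, meets the buffer
- height_block: Aluminium clamp block, 110 x 50 x 110 mm, fixed outside the left or right upright plate (y = +195 or -195 mm of the machine), with the buffer above the rail's end and the sliding bolt below. The other plate has a plain block without bolt. Origin at the height mark, above the rail's end; axes as the machine. Its top is 45 mm above the origin, its front wall at x = -48 to -28 mm
- height_mark (a point): Height mark (black line on height_block's front wall), at the block's origin. The rubber buffer's lower face, 22 mm wide, is set by a screw and lies up to 8 mm above or below this height: not measured, it must be felt. The rubber gives 3 N per mm pressed, on top of the force that moves the guard, and is damaged above 13 N. Let go, the guard settles back 1 to 2 mm and stays
- bolt (a joint): Travel of the sliding bolt (m): 0 drawn back towards the robot, 0.035 fully home (hard stop) with its tip beneath the rail's end. It slides along the block's +x, needs about 2.5 N and stays where it is left. Its rod, 12 mm thick, runs 40 mm below the height mark
- bolt_knob (a point): Point to push on the bolt's upright handle: a steel peg 12 mm thick on the bolt's rear end, with a black ball 20 mm across on top. The point is on the peg's axis, 14 mm below the ball's centre, 50 mm above the rod's axis; in the height_block frame at x = -104 mm (bolt drawn back), y = 0, z = +10 mm. It moves with the bolt. Free space before, above and beside it
- spatula: Bystander: spatula lying on the table, left front. Origin at its middle
- brush: Bystander: brush lying on the table, right front. Origin at its middle
- bowl: Bystander: steel bowl 150 mm across, 60 mm high, far left. Origin under its centre
- jar: Bystander: jar 72 mm across, 110 mm high, right. Origin under its centre
- spacer_ring: Bystander: white plastic ring 56 mm across, 14 mm high, lying on the table in front of the machine. Origin under its centre

How it is judged:
On the way, in this order (a step that is already met when the one before it is completed fails the run):
1. the guard's rail is pressed up against the rubber buffer with at least 4 N for 0.2 s, the bolt still drawn back (contact force between guard and height_block above 4 N and z of guard_rail_top in the frame of height_mark above -0.0115 m and value of joint bolt below 0.01 m), for 0.2 s.
2. the bolt is home (within 4 mm of its end) beneath the raised rail (value of joint bolt above 0.031 m and z of guard_rail_top in the frame of height_mark above -0.013 m), for 0.2 s.
At the end, for the whole second after the job is handed in: The guard is at rest with its rail's top within 13 mm of the height mark, and the bolt is beneath it, within 4 mm of fully home (all of step 2 and z of guard_rail_top in the frame of height_mark below 0.013 m and linear speed of guard below 0.005 m/s); the robot touches nothing.
It fails at once if the buffer is pressed with more than 13 N (contact force between guard and height_block above 13 N).
It fails at once if the fingers push the guard with more than 45 N (contact force between the fingers and guard above 45 N).
It fails at once if the fingers push the bolt or its block with more than 40 N (contact force between the fingers and height_block above 40 N).
It fails at once if a bystander is moved more than 30 mm (distance of any of spatula, brush, bowl, jar, spacer_ring from where it was at the start of the episode above 0.03 m).
It also fails if it takes over 67 s, if anything falls off the work surface, if the arm or the gripper's body presses on something with over 40 N, if the wrist force passes 120 N, or if a joint passes its speed limit or range.

## Working session

There is one attempt and no reset: what is moved stays moved. The work goes in short steps, Python scripts to look and compute and a tool call to move; the robot and the scene stay as the last step left them, time stands still between calls to the robot, and variables do not carry over. Pictures are saved under pics/ and viewed, at most 10 in all, crops included, and the job is handed in when it is done.

Besides the shell and the picture viewer there is one more tool, called in YAML: its name, and indented under it one key for each argument. carry_out: Moves the arm, as the interface text tells. Its arguments: {"type":"object","properties":{"deltas":{"type":"string"}},"required":["deltas"]}

```bash
mkdir -p pics; python3 - <<'E'
from bench import sensors, vision
import cv2
for n in("side","top"):
    cv2.imwrite(f"pics/{n}0.png",cv2.resize(vision.camera(n),(800,600),interpolation=cv2.INTER_CUBIC)); m=vision.camera_model(n); print(n,m)
print(sensors.get_obs())
E
```

```text
side {'K': array([[348.31392872,   0.        , 250.73473251],
       [  0.        , 348.31392872, 189.46655792],
       [  0.        ,   0.        ,   1.        ]]), 'k1': -0.03526052437480485, 'extrinsics': array([[-0.68239238, -0.73090425,  0.01093691,  0.38480824],
       [-0.46493137,  0.4224301 , -0.77806917,  0.3790085 ],
       [ 0.56407398, -0.53603338, -0.6280834 ,  1.28821525],
       [ 0.        ,  0.        ,  0.        ,  1.        ]])}
top {'K': array([[480.11694048,   0.        , 251.20459931],
       [  0.        , 480.11694048, 188.96520533],
       [  0.        ,   0.        ,   1.        ]]), 'k1': -0.032871376758998753, 'extrinsics': array([[ 0.01167603, -0.99986112, -0.01189156,  0.02776946],
       [-0.99385384, -0.010295  , -0.11022053,  0.57379061],
       [ 0.1100828 ,  0.01310541, -0.99383602,  1.72853467],
       [ 0.        ,  0.        ,  0.        ,  1.        ]])}
{'time_s': 0.1, 'q': array([-1.40530547e+00,  1.81490833e-01,  1.60789202e+00, -8.84902649e-06,
        1.35379537e+00, -2.06293797e-01]), 'dq': array([ 0.000873  , -0.00232668, -0.00311277,  0.00071792,  0.0012814 ,
       -0.00015189]), 'joint_efforts': array([ 9.55920914e-04, -4.45875800e+01, -3.52237666e+01, -1.82223012e-04,
        4.17635398e-03, -1.50609321e-05]), 'eef_pos': array([ 0.20881993, -0.5352166 ,  0.23046842]), 'eef_rot': array([-7.92709302e-04,  9.82771233e-01,  1.84824442e-01,  1.18537891e-05]), 'wrist_force': array([ 1.11831308,  0.77271133, -0.6269038 ]), 'torque': array([ 0.01589559,  0.0299084 , -0.04553789]), 'grasp_force': 0.0, 'opening': 0.9970484146162824}
```

View pics/side0.png

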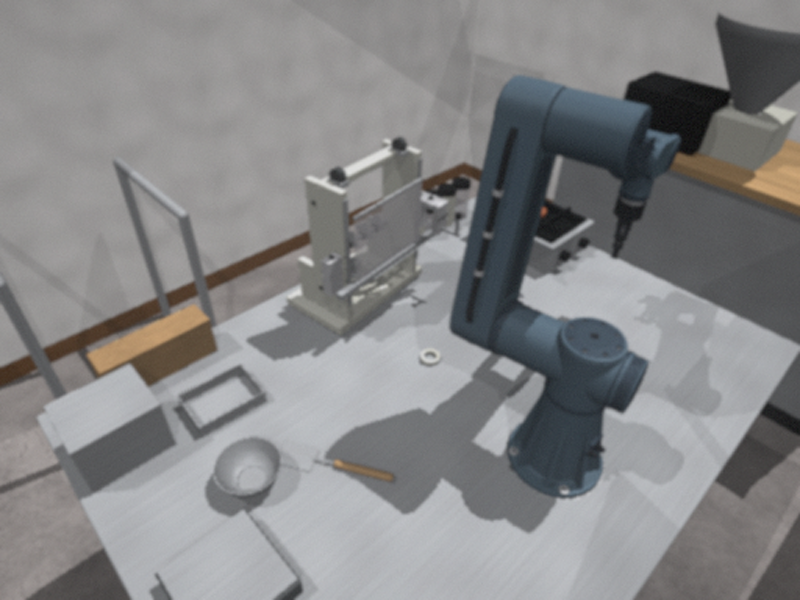

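View pics/top0.png

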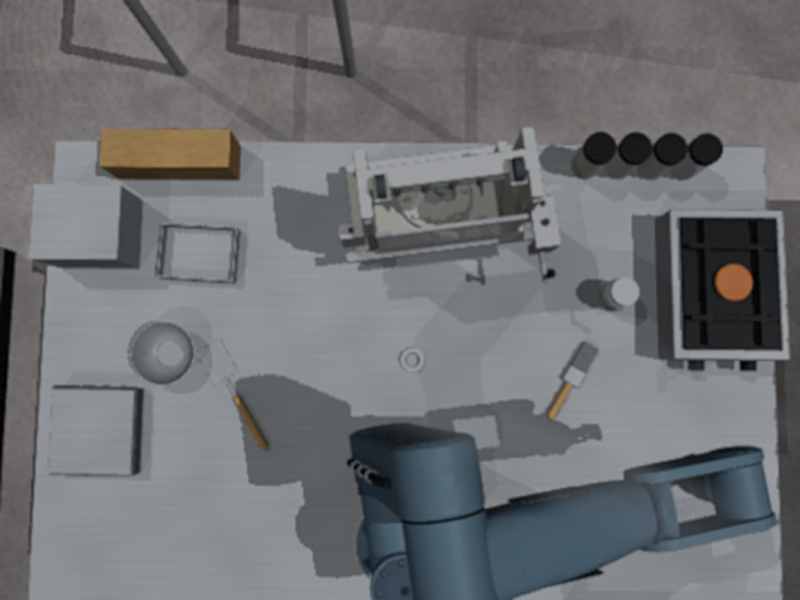

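The side picture shows the machine at about (365,240), with the bowl, ring and spatula clear of it. In the top picture the bolt block is on the right plate at (543,225), with the black ball at about (549,273). Next I'll crop both for measurement.

```bash
python3 - <<'E'
from bench import sensors, vision
import cv2
t=vision.camera("top"); s=vision.camera("side")
a=t[75:195,210:370]; b=s[80:215,180:310]
cv2.imwrite("pics/t1.png",cv2.resize(a,(800,600),interpolation=cv2.INTER_CUBIC))
cv2.imwrite("pics/s1.png",cv2.resize(b,None,fx=4.4,fy=4.4,interpolation=cv2.INTER_CUBIC))
E
```

```text
(no output)
```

View pics/t1.png

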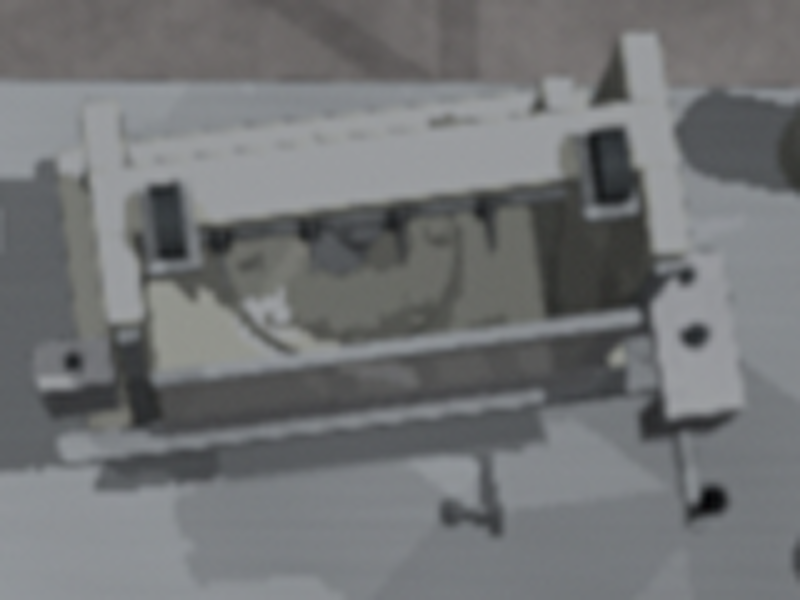

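View pics/s1.png

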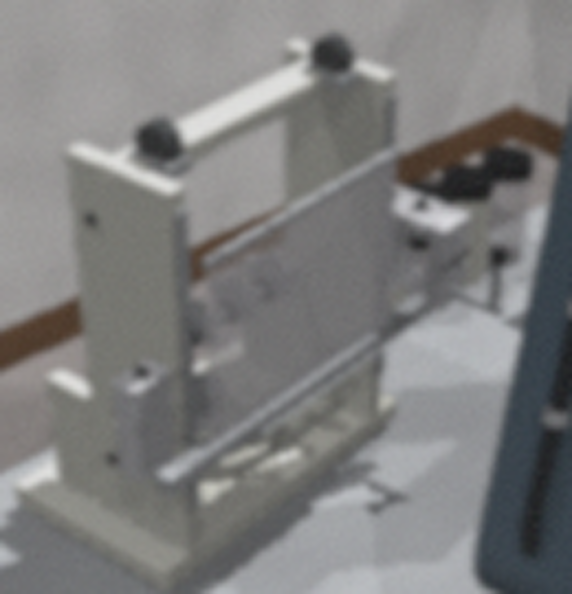

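The top crop shows the plate tops, the block top with corners at about (668,420) and (745,408), the ball at (711,499), and the rail's left end at (60,445). The side crop shows the ball at (500,257), the rail's left end at (168,470), the sheet top edge, and the plate tops. I'll fit the poses from these.

```bash
cat > fit.py <<'E'
import numpy as np
from bench import vision
from scipy.optimize import least_squares
M={n:vision.camera_model(n) for n in("side","top")}
def proj(n,P):
    m=M[n];c=m["extrinsics"]@np.r_[P,1];u=c[:2]/c[2];u=u*(1+m["k1"]*(u@u));return (m["K"]@np.r_[u,1])[:2]
def world(p,P): 
    c,s=np.cos(p[2]),np.sin(p[2]);return np.array([p[0]+c*P[0]-s*P[1],p[1]+s*P[0]+c*P[1],P[2]])
# kind: m machine, b block (z rel mark), g guard
O=[("top","m",(.02,.166,.46),107,326),("top","m",(.02,.144,.46),142,320),("top","m",(.02,-.144,.46),652,262),
("top","b",(-.048,-.22,.045),745,408),("top","b",(-.048,-.17,.045),668,420),("top","b",(-.104,-.195,.024),711,499),
("side","b",(-.104,-.195,.024),500,257),
("top","g",(0,.1425,.22),152,380),("top","g",(0,-.1425,.22),640,316),
("top","g",(-.01,.215,.02),58,455),
("side","g",(-.01,.215,.01),166,473),("side","g",(0,-.1425,.22),395,153),
("side","m",(.02,.166,.46),178,193),("side","m",(.02,-.144,.46),395,75)]
def res(p,full=False):
    r=[]
    for n,k,P,u,v in O:
        P=np.array(P,float); P[2]+={"m":0,"b":p[3],"g":p[4]}[k]
        px=np.array([210+u/5,75+v/5]) if n=="top" else np.array([180+u/4.4,80+v/4.4])
        r.append(proj(n,world(p,P))-px)
    return np.array(r) if full else np.ravel(r)
if __name__=="__main__":
    s=least_squares(res,[.7,-.1,0.1,.3,.15],loss="soft_l1")
    print(s.x.round(4))
    for o,r in zip(O,res(s.x,True)): print(o[:3],r.round(1))
    p=s.x
    print("knob",world(p,(-.104,-.195,p[3]+.01)),"lip",world(p,(-.025,0,p[4]+.015)))
    for y in(-.08,0,.08): print(y,world(p,(-.025,y,.15)))
E
python3 fit.py
```

```text
[ 0.6656 -0.0808  0.1333  0.2577  0.1779]
('top', 'm', (0.02, 0.166, 0.46)) [-0.3 -0.1]
('top', 'm', (0.02, 0.144, 0.46)) [0.5 0.1]
('top', 'm', (0.02, -0.144, 0.46)) [ 0.3 -0.7]
('top', 'b', (-0.048, -0.22, 0.045)) [0.2 0.4]
('top', 'b', (-0.048, -0.17, 0.045)) [-0.3 -0.1]
('top', 'b', (-0.104, -0.195, 0.024)) [0.4 1.7]
('side', 'b', (-0.104, -0.195, 0.024)) [-0.1 -0.2]
('top', 'g', (0, 0.1425, 0.22)) [ 0.6 -0.8]
('top', 'g', (0, -0.1425, 0.22)) [-0.5  0.2]
('top', 'g', (-0.01, 0.215, 0.02)) [0.2 1.2]
('side', 'g', (-0.01, 0.215, 0.01)) [0.2 1.1]
('side', 'g', (0, -0.1425, 0.22)) [-0.  -2.5]
('side', 'm', (0.02, 0.166, 0.46)) [-2.7 -0.1]
('side', 'm', (0.02, -0.144, 0.46)) [-2.9  0.7]
knob [ 0.58844239 -0.28788716  0.26767678] lip [ 0.64082537 -0.08411762  0.19293668]
-0.08 [ 0.65145766 -0.16340794  0.15      ]
0 [ 0.64082537 -0.08411762  0.15      ]
0.08 [ 0.63019308 -0.0048273   0.15      ]
```

```bash
cat > plan.py <<'E'
import numpy as np
from scipy.spatial.transform import Rotation as R
from bench import sensors
p=np.array([.6656,-.0808,.1333,.2577,.1779]); Y=R.from_euler("z",p[2])
def goal(x,y,z,tilt=45):   # machine xy, world z, tilt from vertical
    t=np.radians(tilt);f=np.array([1,0,0]);u=np.array([0,0,1])
    zt=np.sin(t)*f-np.cos(t)*u; xt=np.cos(t)*f+np.sin(t)*u
    return Y.apply([x,y,0])+[p[0],p[1],z], Y*R.from_matrix(np.c_[xt,np.cross(zt,xt),zt])
def delta(P,Rg):
    o=sensors.get_obs();q=o["eef_rot"];R0=R.from_quat([q[1],q[2],q[3],q[0]])
    print("mm",(R0.inv().apply(P-o["eef_pos"])*1e3).round(1),"rot",(R0.inv()*Rg).as_rotvec().round(3),"world",P.round(3))
def now():
    o=sensors.get_obs();f=o["wrist_force"];m=Y.inv().apply(o["eef_pos"]-[p[0],p[1],0])
    print("t",round(o["time_s"],2),"machine pos",m.round(4),"F",Y.inv().apply(f).round(2))
E
python3 -c "
from plan import *
delta(*goal(-.15,0,.22)); now()"
```

```text
mm [ 444.9 -293.    11.1] rot [-0.095  0.782  0.226] world [ 0.517 -0.101  0.22 ]
t 0.2 machine pos [-0.5131 -0.3898  0.2307] F [ 0.1  -0.11 -0.28]
```

carry_out:
  deltas: "150 -98 -30 -0.032 0.26 0.075 1; 300 -195 -20 -0.063 0.52 0.15 1; 445 -293 11 -0.095 0.782 0.226 1; 445 -293 11 -0.095 0.782 0.226 1; 445 -293 11 -0.095 0.782 0.226 1; 445 -293 11 -0.095 0.782 0.226 1; 445 -293 11 -0.095 0.782 0.226 1; 445 -293 11 -0.095 0.782 0.226 1; 445 -293 11 -0.095 0.782 0.226 1; 445 -293 11 -0.095 0.782 0.226 1; 445 -293 11 -0.095 0.782 0.226 1"

```text
time_s: 1.58
eef_pos: [0.5169, -0.1012, 0.2203]
eef_rot: [-0.025, 0.922, 0.062, 0.382]
wrist_force: [0.5, 0.5, -0.1]
opening: 0.001
grasp_force: 0.0
```

```bash
python3 -c "
from plan import *
now()
x,z=-.025+.007-.008, p[4]+.015-.007-.008
delta(*goal(-.15,0,z-.03)); delta(*goal(x,0,z-.03)); delta(*goal(x,0,z+.03))
from bench import vision; import cv2
cv2.imwrite('pics/s2.png',cv2.resize(vision.camera('side')[80:230,160:360],(800,600),interpolation=cv2.INTER_CUBIC))"
```

```text
t 1.57 machine pos [-0.15   -0.0005  0.2203] F [ 0.59  0.45 -0.13]
mm [-51.2  -0.6  51.2] rot [ 0.001 -0.     0.001] world [ 0.517 -0.101  0.148]
mm [ 36.5  -0.6 138.9] rot [ 0.001 -0.     0.001] world [ 0.64  -0.084  0.148]
mm [78.9 -0.5 96.5] rot [ 0.001 -0.     0.001] world [ 0.64  -0.084  0.208]
```

View pics/s2.png

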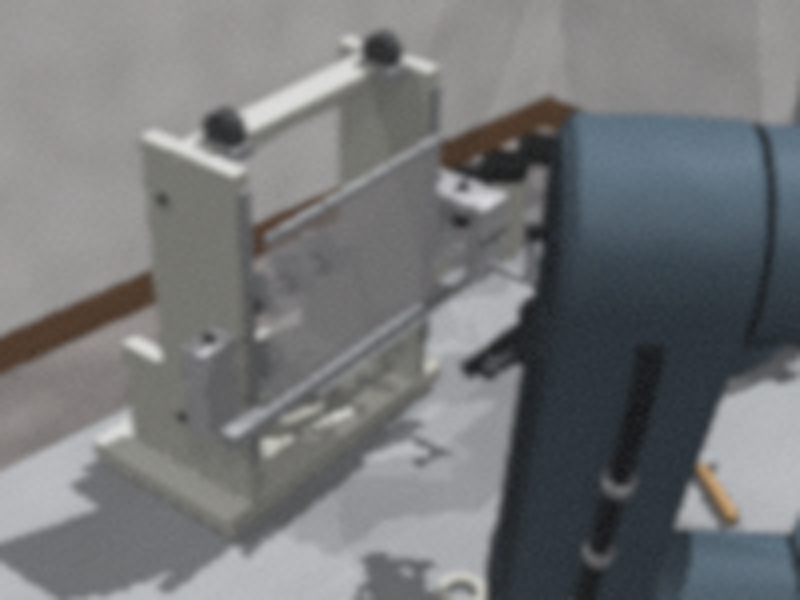

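The fingertip is at about (468,370), in front of and clear of the guard. Next it goes down, then in under the lip.

carry_out:
  deltas: "-26 0 26 0 0 0 1; -51 0 51 0 0 0 1; -22 0 80 0 0 0 1; 8 0 110 0 0 0 1; 36 0 138 0 0 0 1; 36 0 138 0 0 0 1; 36 0 138 0 0 0 1"

```text
time_s: 2.5
eef_pos: [0.6382, -0.086, 0.1476]
eef_rot: [-0.025, 0.922, 0.061, 0.382]
wrist_force: [-0.4, 0.6, -0.2]
opening: 0.003
grasp_force: 0.0
```

```bash
python3 -c "
from plan import *
now()"
```

```text
t 2.5 machine pos [-0.0278 -0.0016  0.1476] F [-0.35  0.64 -0.17]
```

carry_out:
  deltas: "1.4 0 -1.4 0 0 0 1; 2.8 0 -2.8 0 0 0 1; 4.2 0 -4.2 0 0 0 1; 5.6 0 -5.6 0 0 0 1; 7 0 -7 0 0 0 1; 8.5 0 -8.5 0 0 0 1; 10 0 -10 0 0 0 1; 11.4 0 -11.4 0 0 0 1; 12.8 0 -12.8 0 0 0 1; 14.2 0 -14.2 0 0 0 1"

```text
time_s: 3.75
eef_pos: [0.639, -0.0848, 0.1684]
eef_rot: [-0.025, 0.922, 0.062, 0.382]
wrist_force: [0.6, -0.1, -0.5]
opening: 0.001
grasp_force: 0.0
```

carry_out:
  deltas: "1.4 0 -1.4 0 0 0 1; 2.8 0 -2.8 0 0 0 1; 4.2 0 -4.2 0 0 0 1; 5.6 0 -5.6 0 0 0 1; 7 0 -7 0 0 0 1; 8.5 0 -8.5 0 0 0 1; 10 0 -10 0 0 0 1"

```text
time_s: 4.62
eef_pos: [0.6379, -0.0844, 0.1811]
eef_rot: [-0.025, 0.922, 0.062, 0.381]
wrist_force: [-5.6, -3.1, -7.7]
opening: -0.003
grasp_force: 4.6
```

carry_out:
  deltas: "1.4 0 -1.4 0 0 0 1; 2.8 0 -2.8 0 0 0 1; 4.2 0 -4.2 0 0 0 1; 5.6 0 -5.6 0 0 0 1; 7 0 -7 0 0 0 1; 8.5 0 -8.5 0 0 0 1; 10 0 -10 0 0 0 1; 11.4 0 -11.4 0 0 0 1; 12.8 0 -12.8 0 0 0 1; 14.2 0 -14.2 0 0 0 1"

```text
time_s: 5.88
eef_pos: [0.6379, -0.0844, 0.2011]
eef_rot: [-0.025, 0.922, 0.062, 0.381]
wrist_force: [-5.4, -1.5, -7.0]
opening: 0.0
grasp_force: 4.5
```

```bash
python3 -c "
from plan import *
now()
from bench import vision; import cv2
cv2.imwrite('pics/t3.png',cv2.resize(vision.camera('top')[75:195,210:370],(800,600),interpolation=cv2.INTER_CUBIC))
cv2.imwrite('pics/s3.png',cv2.resize(vision.camera('side')[80:230,160:360],(800,600),interpolation=cv2.INTER_CUBIC))
now()"
```

```text
t 5.88 machine pos [-2.790e-02  1.000e-04  2.011e-01] F [-5.51 -0.77 -6.95]
t 5.97 machine pos [-2.790e-02  1.000e-04  2.013e-01] F [-9.17 -0.97 -4.08]
```

View pics/s3.png

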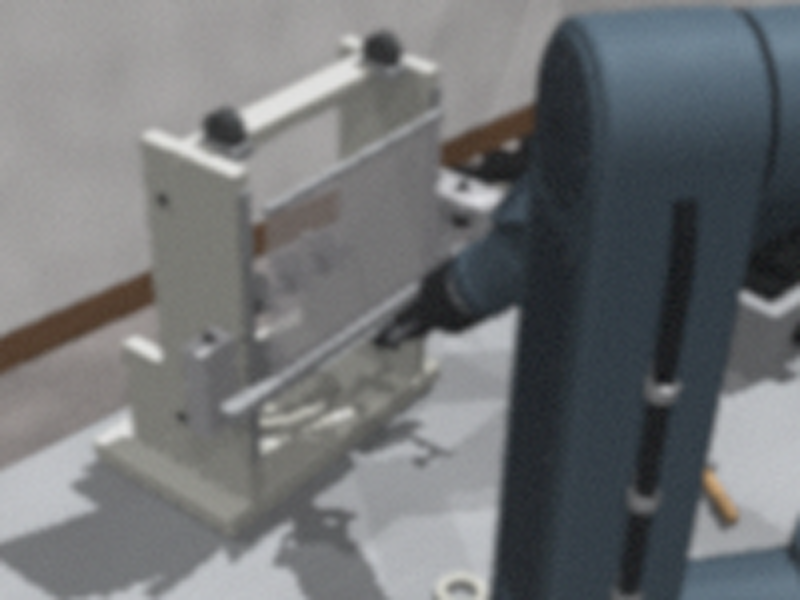

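The guard is rising with the finger; the sheet top has moved from (440,138) to (440,112). The force while moving is about 7 N vertical.

carry_out:
  deltas: "1.4 0 -1.4 0 0 0 1; 2.8 0 -2.8 0 0 0 1; 4.2 0 -4.2 0 0 0 1; 5.6 0 -5.6 0 0 0 1; 7 0 -7 0 0 0 1; 8.5 0 -8.5 0 0 0 1; 10 0 -10 0 0 0 1; 11.4 0 -11.4 0 0 0 1; 12.8 0 -12.8 0 0 0 1"

```text
time_s: 7.1
eef_pos: [0.6379, -0.0844, 0.2192]
eef_rot: [-0.025, 0.922, 0.062, 0.381]
wrist_force: [-5.6, -2.6, -6.9]
opening: -0.001
grasp_force: 4.5
```

carry_out:
  deltas: "0.7 0 -0.7 0 0 0 1; 1.4 0 -1.4 0 0 0 1; 2.1 0 -2.1 0 0 0 1"

```text
time_s: 7.48
eef_pos: [0.6379, -0.0844, 0.2222]
eef_rot: [-0.025, 0.922, 0.062, 0.381]
wrist_force: [-4.5, -1.9, -7.5]
opening: 0.0
grasp_force: 4.5
```

carry_out:
  deltas: "0.5 0 -0.5 0 0 0 1; 1 0 -1 0 0 0 1; 1.4 0 -1.4 0 0 0 1"

```text
time_s: 7.85
eef_pos: [0.6379, -0.0844, 0.2241]
eef_rot: [-0.025, 0.922, 0.062, 0.381]
wrist_force: [-4.2, -2.9, -6.8]
opening: 0.005
grasp_force: 4.5
```

carry_out:
  deltas: "0.5 0 -0.5 0 0 0 1; 1 0 -1 0 0 0 1; 1.6 0 -1.6 0 0 0 1; 2.1 0 -2.1 0 0 0 1"

```text
time_s: 8.35
eef_pos: [0.6379, -0.0844, 0.2271]
eef_rot: [-0.025, 0.922, 0.062, 0.381]
wrist_force: [-5.7, -2.3, -6.6]
opening: 0.002
grasp_force: 4.5
```

carry_out:
  deltas: "0.5 0 -0.5 0 0 0 1; 1 0 -1 0 0 0 1; 1.6 0 -1.6 0 0 0 1; 2.1 0 -2.1 0 0 0 1"

```text
time_s: 8.85
eef_pos: [0.6379, -0.0844, 0.23]
eef_rot: [-0.025, 0.922, 0.062, 0.381]
wrist_force: [-5.2, -2.2, -6.5]
opening: -0.003
grasp_force: 4.5
```

carry_out:
  deltas: "0.5 0 -0.5 0 0 0 1; 1 0 -1 0 0 0 1; 1.4 0 -1.4 0 0 0 1"

```text
time_s: 9.22
eef_pos: [0.6379, -0.0844, 0.232]
eef_rot: [-0.025, 0.922, 0.062, 0.381]
wrist_force: [-4.6, -2.2, -7.4]
opening: 0.0
grasp_force: 4.4
```

carry_out:
  deltas: "0.5 0 -0.5 0 0 0 1; 1 0 -1 0 0 0 1; 1.4 0 -1.4 0 0 0 1"

```text
time_s: 9.6
eef_pos: [0.6379, -0.0844, 0.234]
eef_rot: [-0.025, 0.922, 0.062, 0.381]
wrist_force: [-5.3, -3.1, -7.1]
opening: 0.002
grasp_force: 4.4
```

carry_out:
  deltas: "0.5 0 -0.5 0 0 0 1; 1 0 -1 0 0 0 1; 1.4 0 -1.4 0 0 0 1"

```text
time_s: 9.98
eef_pos: [0.6379, -0.0844, 0.236]
eef_rot: [-0.025, 0.922, 0.062, 0.381]
wrist_force: [-5.3, -2.4, -7.0]
opening: 0.002
grasp_force: 4.4
```

carry_out:
  deltas: "0.5 0 -0.5 0 0 0 1; 1 0 -1 0 0 0 1; 1.4 0 -1.4 0 0 0 1"

```text
time_s: 10.35
eef_pos: [0.6379, -0.0844, 0.2379]
eef_rot: [-0.025, 0.922, 0.062, 0.381]
wrist_force: [-4.7, -1.8, -7.2]
opening: -0.001
grasp_force: 4.4
```

carry_out:
  deltas: "0.5 0 -0.5 0 0 0 1; 1 0 -1 0 0 0 1; 1.4 0 -1.4 0 0 0 1"

```text
time_s: 10.72
eef_pos: [0.6379, -0.0844, 0.2399]
eef_rot: [-0.025, 0.922, 0.062, 0.381]
wrist_force: [-4.8, -2.1, -6.9]
opening: 0.001
grasp_force: 4.4
```

carry_out:
  deltas: "0.5 0 -0.5 0 0 0 1; 1 0 -1 0 0 0 1; 1.4 0 -1.4 0 0 0 1"

```text
time_s: 11.1
eef_pos: [0.6379, -0.0844, 0.2417]
eef_rot: [-0.025, 0.922, 0.062, 0.381]
wrist_force: [-3.7, -2.8, -10.5]
opening: -0.004
grasp_force: 5.3
```

Contact with the buffer: the vertical force is up by about 3.5 N. Press about 1 mm more and hold.

carry_out:
  deltas: "0.4 0 -0.4 0 0 0 1; 0.8 0 -0.8 0 0 0 1; 0.8 0 -0.8 0 0 0 1"

```text
time_s: 11.48
eef_pos: [0.6379, -0.0844, 0.2426]
eef_rot: [-0.025, 0.922, 0.062, 0.381]
wrist_force: [-5.0, -3.1, -13.6]
opening: 0.0
grasp_force: 6.4
```

carry_out:
  deltas: "0 0 0 0 0 0 1; 0 0 0 0 0 0 1; 0 0 0 0 0 0 1; 0 0 0 0 0 0 1"

```text
time_s: 11.98
eef_pos: [0.6379, -0.0844, 0.2426]
eef_rot: [-0.025, 0.922, 0.062, 0.381]
wrist_force: [-4.8, -3.2, -12.9]
opening: 0.001
grasp_force: 6.3
```

```bash
python3 -c "
from plan import *
now()"
```

```text
t 11.97 machine pos [-2.800e-02  1.000e-04  2.426e-01] F [ -5.18  -2.53 -12.9 ]
```

carry_out:
  deltas: "-1.4 0 1.4 0 0 0 1; -3 0 3 0 0 0 1; -10 0 10 0 0 0 1; -18 0 18 0 0 0 1; -45 0 -10 0 0 0 1; -80 0 -45 0 0 0 1; -110 0 -74 0 0 0 1; -110 0 -74 0 0 0 1; -110 0 -74 0 0 0 1"

```text
time_s: 13.1
eef_pos: [0.511, -0.1029, 0.2203]
eef_rot: [-0.024, 0.921, 0.061, 0.383]
wrist_force: [-0.0, 0.5, -0.3]
opening: -0.001
grasp_force: 0.0
```

```bash
python3 -c "
from plan import *
now()
from bench import vision; import cv2
t=vision.camera('top')[75:195,210:370];s=vision.camera('side')[80:215,180:310]
cv2.imwrite('pics/t4.png',cv2.resize(t,(800,600),interpolation=cv2.INTER_CUBIC))
cv2.imwrite('pics/s4.png',cv2.resize(s,None,fx=4.4,fy=4.4,interpolation=cv2.INTER_CUBIC))
now()"
```

```text
t 13.1 machine pos [-0.1561 -0.0014  0.2203] F [ 0.05  0.49 -0.3 ]
t 13.2 machine pos [-0.156  -0.0006  0.2197] F [-0.99  0.29  0.1 ]
```

View pics/t4.png

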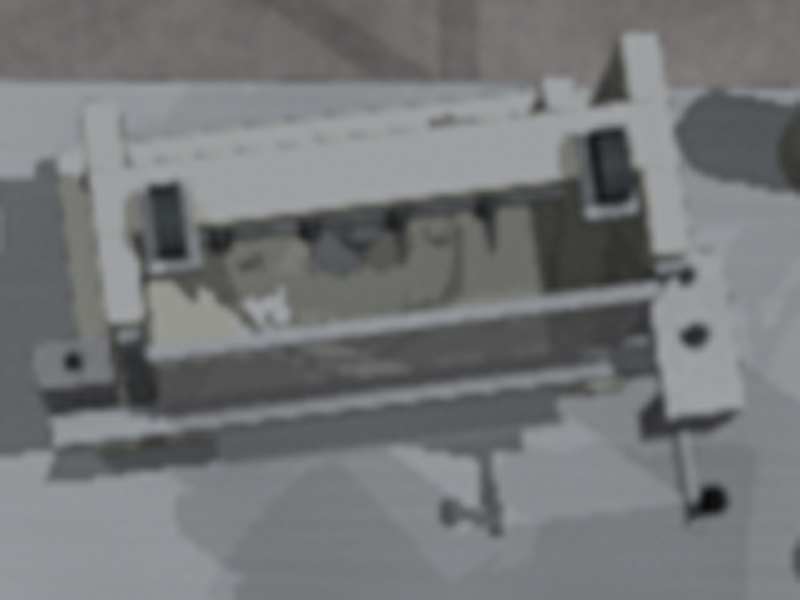

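The guard stays raised and the bolt is still drawn back, with the ball at (711,499) as before. Next I move in front of the knob.

```bash
python3 -c "
from plan import *
delta(*goal(-.160,-.195,.249)); delta(*goal(-.135,-.195,.249))"
```

```text
mm [ 17.6 194.4 -23.3] rot [ 0.001 -0.002  0.001] world [ 0.533 -0.295  0.249]
mm [ 35.3 194.4  -5.5] rot [ 0.001 -0.002  0.001] world [ 0.558 -0.292  0.249]
```

carry_out:
  deltas: "4 50 -20 0 0 0 1; 9 100 -23 0 0 0 1; 14 150 -23 0 0 0 1; 17.6 194.4 -23.3 0 0 0 1; 17.6 194.4 -23.3 0 0 0 1; 26 194.4 -15 0 0 0 1; 35.3 194.4 -5.5 0 0 0 1; 35.3 194.4 -5.5 0 0 0 1"

```text
time_s: 14.2
eef_pos: [0.5578, -0.2901, 0.2482]
eef_rot: [-0.025, 0.922, 0.063, 0.382]
wrist_force: [0.1, 0.1, -1.1]
opening: -0.0
grasp_force: 0.0
```

```bash
python3 -c "
from plan import *
now()
from bench import vision; import cv2
t=vision.camera('top')[115:215,280:400]
cv2.imwrite('pics/t5.png',cv2.resize(t,(720,600),interpolation=cv2.INTER_CUBIC))"
```

```text
t 14.2 machine pos [-0.1346 -0.1931  0.2482] F [ 0.08  0.11 -1.06]
```

View pics/t5.png

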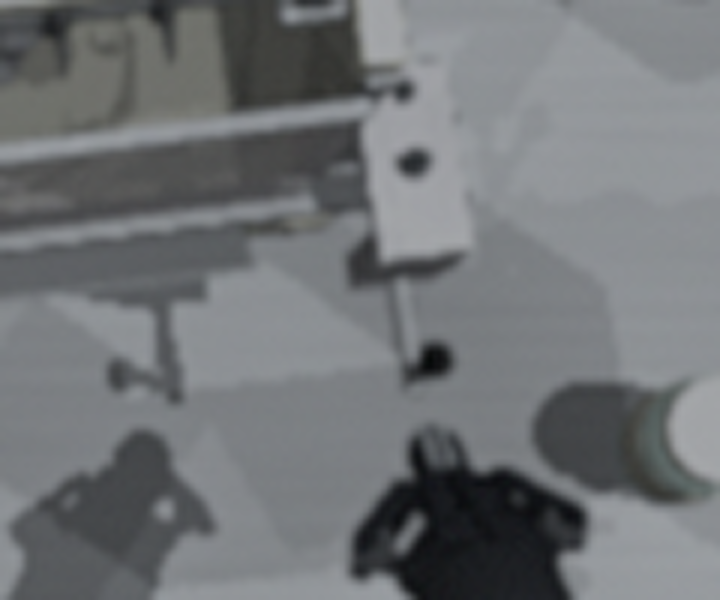

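The fingertips at (440,430) line up with the peg axis (about (430,361)) along the push direction. I'll push forward in steps.

carry_out:
  deltas: "2.8 0 2.8 0 0 0 1; 5.6 0 5.6 0 0 0 1; 8.5 0 8.5 0 0 0 1; 11.3 0 11.3 0 0 0 1; 14.1 0 14.1 0 0 0 1; 15.5 0 15.5 0 0 0 1; 17 0 17 0 0 0 1"

```text
time_s: 15.12
eef_pos: [0.5806, -0.2887, 0.2481]
eef_rot: [-0.025, 0.922, 0.062, 0.382]
wrist_force: [0.5, 0.3, 0.1]
opening: 0.001
grasp_force: 0.0
```

carry_out:
  deltas: "1.4 0 1.4 0 0 0 1; 2.8 0 2.8 0 0 0 1; 4.2 0 4.2 0 0 0 1; 5.6 0 5.6 0 0 0 1; 7 0 7 0 0 0 1"

```text
time_s: 15.75
eef_pos: [0.5904, -0.2874, 0.2481]
eef_rot: [-0.025, 0.922, 0.062, 0.382]
wrist_force: [-2.5, -0.1, 1.8]
opening: -0.001
grasp_force: 1.3
```

carry_out:
  deltas: "1.4 0 1.4 0 0 0 1; 2.8 0 2.8 0 0 0 1; 4.2 0 4.2 0 0 0 1; 5.6 0 5.6 0 0 0 1; 7 0 7 0 0 0 1; 8.5 0 8.5 0 0 0 1; 10 0 10 0 0 0 1; 11.4 0 11.4 0 0 0 1; 12.8 0 12.8 0 0 0 1; 14.2 0 14.2 0 0 0 1"

```text
time_s: 17.0
eef_pos: [0.6103, -0.2846, 0.2481]
eef_rot: [-0.025, 0.922, 0.062, 0.382]
wrist_force: [-2.1, 0.1, -0.1]
opening: -0.003
grasp_force: 1.3
```

carry_out:
  deltas: "0.7 0 0.7 0 0 0 1; 1.4 0 1.4 0 0 0 1; 2.1 0 2.1 0 0 0 1; 2.8 0 2.8 0 0 0 1"

```text
time_s: 17.5
eef_pos: [0.6142, -0.2841, 0.2481]
eef_rot: [-0.025, 0.922, 0.062, 0.382]
wrist_force: [-2.8, 1.2, 0.3]
opening: 0.004
grasp_force: 1.3
```

Now 1 mm per row, in short calls.

carry_out:
  deltas: "0.7 0 0.7 0 0 0 1; 1.4 0 1.4 0 0 0 1"

```text
time_s: 17.75
eef_pos: [0.6151, -0.2842, 0.2477]
eef_rot: [-0.025, 0.922, 0.062, 0.381]
wrist_force: [-21.7, -0.2, 6.3]
opening: 0.001
grasp_force: 10.6
```

Hard stop felt at about 22 N. Back off.

carry_out:
  deltas: "-1.4 0 -1.4 0 0 0 1; -7 0 -7 0 0 0 1; -30 0 -30 0 0 0 1; -60 0 -60 0 0 0 1; -90 0 -90 0 0 0 1; -90 0 -90 0 0 0 1; -90 0 -90 0 0 0 1"

```text
time_s: 18.62
eef_pos: [0.4902, -0.3014, 0.2486]
eef_rot: [-0.024, 0.922, 0.061, 0.383]
wrist_force: [0.6, -0.3, 0.3]
opening: -0.005
grasp_force: 0.0
```

```bash
python3 -c "
from plan import *
now()
from bench import vision; import cv2,numpy as np
t=vision.camera('top')[115:215,280:400];s=vision.camera('side')[80:180,220:340]
cv2.imwrite('pics/f.png',np.hstack([cv2.resize(i,(400,333),interpolation=cv2.INTER_CUBIC) for i in(t,s)]))"
```

```text
t 18.62 machine pos [-0.2032 -0.1953  0.2486] F [ 0.58 -0.42  0.27]
```

View pics/f.png

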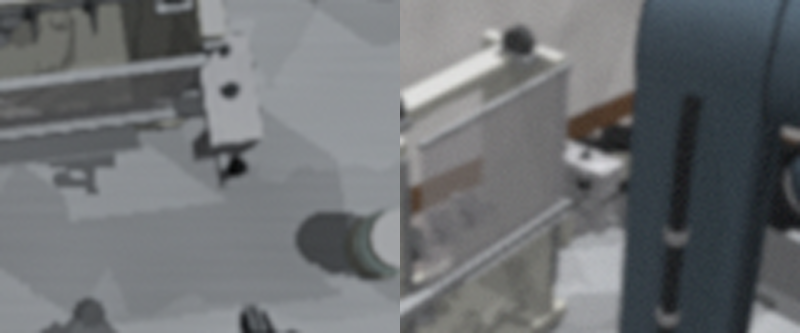

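The ball has moved from crop (436,358) to (235,165) at the new scale, about 10 px or roughly 33 mm, which fits fully home. The guard is still raised and the fingers are clear, so I'm handing in.

```bash
python3 -c "
from bench import ctrl
print(ctrl.hand_in())"
```

```text
the job is handed in; nothing more can be done
None
```

I handed the job in at about 19 s, and the hand-in gave no verdict: the guard was pressed to the buffer at roughly 6–7 N and stayed raised, the bolt was pushed to its hard stop (about 22 N), and the arm was backed clear without going near the bystanders.

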